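Put the sanded tubes on their drying pegs

TASK

Slip each of the three cream plastic tubes upright over its own drying peg, until it stands on the wooden base: the widest tube on the thick blue peg, the middle one on the medium yellow peg and the narrowest on the thin red peg. Leave the brown cardboard tube, the can, the cup and the sanding block standing where they are.

Things in the scene. Friction and masses are not known exactly. Their poses are not given: they have to be found in the camera images.
- tube_wide: The widest cream plastic tube. Upright tube open at both ends, 60 mm tall, cream plastic, outside diameter 60 mm, inside 54 mm (3 mm wall), about 45 g, loose. It stands on the bench. Origin: on its axis at its lower end; z along the axis (up).
- tube_mid: The middle cream plastic tube. Upright tube open at both ends, 60 mm tall, cream plastic, outside diameter 48 mm, inside 42 mm (3 mm wall), about 34 g, loose. It stands on the bench. Origin: on its axis at its lower end; z along the axis (up).
- tube_narrow: The narrowest cream plastic tube. Upright tube open at both ends, 60 mm tall, cream plastic, outside diameter 36 mm, inside 30 mm (3 mm wall), about 25 g, loose. It stands on the bench. Origin: on its axis at its lower end; z along the axis (up).
- peg_thick: Drying peg, fixed to the bench: a square light-wood base 80 x 80 mm, 10 mm thick, with an upright thick blue round peg in its middle, 36 mm in diameter, that stands 50 mm above the base (top 60 mm above the bench; the last 12 mm taper to half the diameter). Origin: centre of the underside of the base, at bench height; z up along the peg.
- peg_medium: Drying peg, fixed to the bench: a square light-wood base 80 x 80 mm, 10 mm thick, with an upright medium yellow round peg in its middle, 24 mm in diameter, that stands 50 mm above the base (top 60 mm above the bench; the last 12 mm taper to half the diameter). Origin: centre of the underside of the base, at bench height; z up along the peg.
- peg_thin: Drying peg, fixed to the bench: a square light-wood base 80 x 80 mm, 10 mm thick, with an upright thin red round peg in its middle, 12 mm in diameter, that stands 50 mm above the base (top 60 mm above the bench; the last 12 mm taper to half the diameter). Origin: centre of the underside of the base, at bench height; z up along the peg.
- cardboard_tube: Dark brown cardboard tube, not to be moved. Upright tube open at both ends, 60 mm tall, dark brown cardboard, outside diameter 48 mm, inside 42 mm (3 mm wall), about 30 g, loose. It stands on the bench. Origin: on its axis at its lower end; z along the axis (up).
- can: Bystander: round brass-coloured can with a white cap, 76 mm in diameter, 156 mm tall, standing on the bench beside the work. Origin: centre of its underside.
- cup: Bystander: white plastic cup, 72 mm across the rim, 85 mm tall, standing beside the work. Origin: centre of its underside.
- sanding_block: Bystander: cork sanding block with an orange underside, 45 x 110 x 32 mm (x, y, z), lying beyond the work. Origin: centre of its underside.
Mind the look-alikes: they are no part of the job. Leave any green or turquoise look-alike of the tube_mid alone. Leave any orange look-alike of the tube_wide alone.

How it is judged:
At the end, for the whole second after the job is handed in: Each cream tube stands over its own peg: axes within 12 mm, lower end within 4 mm of the base top, within 0.1 rad of upright, released, at rest (under 0.02 m/s). Cardboard tube, can, cup and sanding block are within 25 mm of where they began and within 0.2 rad of upright (horizontal distance between tube_wide and peg_thick below 0.012 m and z of tube_wide in the frame of peg_thick between 0.006 and 0.014 m and angle between each of tube_wide, tube_mid, tube_narrow's own z axis and vertical below 0.1 rad and linear speed of each of tube_wide, tube_mid, tube_narrow below 0.02 m/s and horizontal distance between tube_mid and peg_medium below 0.012 m and z of tube_mid in the frame of peg_medium between 0.006 and 0.014 m and horizontal distance between tube_narrow and peg_thin below 0.012 m and z of tube_narrow in the frame of peg_thin between 0.006 and 0.014 m and distance of each of cardboard_tube, can, cup, sanding_block from where it was at the start of the episode below 0.025 m and angle between each of cardboard_tube, can, cup, sanding_block's own z axis and vertical below 0.2 rad); the robot touches nothing.
It fails at once if the cardboard tube is pushed more than 25 mm away or tipped (distance of cardboard_tube from where it was at the start of the episode above 0.025 m or angle between cardboard_tube's own z axis and vertical above 0.2 rad).
It fails at once if the can is pushed more than 25 mm away or tipped (distance of can from where it was at the start of the episode above 0.025 m or angle between can's own z axis and vertical above 0.2 rad).
It fails at once if the cup is pushed more than 25 mm away or tipped (distance of cup from where it was at the start of the episode above 0.025 m or angle between cup's own z axis and vertical above 0.2 rad).
It fails at once if the sanding block is pushed more than 25 mm away or tipped (distance of sanding_block from where it was at the start of the episode above 0.025 m or angle between sanding_block's own z axis and vertical above 0.2 rad).
It also fails if it takes over 93 s, if anything falls off the work surface, if the arm or the gripper's body presses on something with over 40 N, if the wrist force passes 120 N, or if a joint passes its speed limit or range.

ROBOT

A 7-joint arm with a two-finger parallel gripper is mounted at the origin on the work surface. World frame = base frame: x ahead of the robot, y to its left, z up, the work surface at z = 0. Lengths are in m, angles in rad, forces in N, time in s.
With the tool pointing down it reaches from about 0.4 to 0.85 m from the base axis. Payload 10.4 kg.
Tool frame: the origin (TCP) lies at the very end of the fingers, on their centre line; the grasp point (between the pads) lies 19 mm behind it (manip.grip_point_offset is the distance from the TCP to the grasp point, in m); z points along the fingers, y is the line along which they close (so a half turn about z gives the same grasp; the last joint's range is limited). The gripper opens to 85 mm and grips with 20 to 120 N. Pads are 22 mm wide; open, the fingers measure 114 mm over their backs; the gripper's body (76 mm by 85 mm) begins 54 mm behind the grasp point. The pads swing forward as they close: fully open they stand 13 mm farther back than shut.
Start: joints at [-1.216, 0.332, -0.065, 1.46, 0.022, 1.35, -0.088], TCP at [0.231, 0.581, 0.231] pointing down, gripper open.
Joint ranges: [-2.6, 2.6], [-0.5, 2.12], [-1.47, 1.34], [0.16, 2.42], [-1.27, 4.41], [0.06, 2.06], [-2.6, 2.6]. Speed limits (rad/s): [2.22, 2.22, 2.79, 2.79, 3.14, 3.14, 3.14].

INTERFACE

Orientations are given as a unit quaternion [x, y, z, w].
In Python, from workcell import manip gives the robot as it stands. The module is installed in compiled form; this text tells all that it offers.
- The arm moves only by the shell command python3 -m inch 'ROWS' [OPENING] [FORCE]. ROWS is JSON, a list of rows, each a list of 2 entries, a list of its own where there are three numbers: the shift along the tool's x, y, z each as a share of 0.08 m, from -1 to 1, then the turn, a rotation vector about the tool's x, y, z each as a share of 45 degrees, from -1 to 1. A call has exactly 10 rows; each row is the pose to reach, as a shift and turn from the pose commanded when the call began, along the tool's axes at that moment; what a row does not reach only later rows make up. A row lasts 1/10 s, in which the tool goes at most 50 mm and 8.59 degrees, less where a joint would pass 70% of its speed; a pose out of reach is approached as far as the arm can. A call with a number of a shift or a turn outside -1 to 1 is refused whole. A call with a gripper value outside its range is refused whole. OPENING is the opening, from 0 (shut) to 1 (fully open), set as the call begins (- or left out, the last holds). The fingers move at their own pace and stop on an object; FORCE is the grip in N (left out, the last holds). Time passes only in rows, so rows that repeat a pose let the fingers close, or fill a call up. It gives the time, the measured TCP pose, the force, the opening and the grip force at its end, in the units of the state.
- manip.get_obs(): the state, without advancing time (a new reading comes with each control period).
- manip.camera(name): name is "scene" or "top" or "wrist"; returns the picture (420x560x3 uint8, red, green, blue); there is no depth.
- manip.camera_params(name): a dict with "fov_y" (degrees; the focal length in pixels is half the picture's height over the tangent of half this angle, whatever the lens; pixels are square), "cx", "cy" (the principal point, pixels), "camera_from_world" (4x4, takes a point from world to camera coordinates); the wrist camera has in their place "T_tool_cam" (4x4, takes a point from camera to tool coordinates, whose origin is the TCP and whose axes are the flange's). Camera axes: x right, y up, looking along -z (the intrinsics and any distortion apply to the point x, -y, -z); pixel columns grow to the right and rows downward; lengths in m; the calibration is good to about 2 mm. A picture is of the moment at which its call begins: read the wrist's pose just before it. camera_params takes no time and is no camera call.
- manip.hand_in(): hands the job in; it is judged then, once.
The state is a dict: "clock": time; "joint_pos": joint angles; "joint_velocities": joint speeds; "tau": joint torques, N m; "position": TCP position; "ee_rot": TCP orientation; "ft_force": force on the tool from outside, world axes, zero at the start; "torque": the same for the moment, N m; "grip_width": opening from 0.0 (shut) to 1.0 (fully open); "grasp_force": force on a finger pad.
Only numpy, scipy, OpenCV 4.12 (cv2) and the standard library are available. Lean on these libraries where they do the work, as an engineer would, in place of code of your own. Each camera call takes 0.05 s, during which the arm holds its last target. There are 200 camera calls.

## Working session

There is one attempt and no reset: what is moved stays moved. The work goes in short steps, Python scripts to look and compute and a shell command to move; the robot and the scene stay as the last step left them, time stands still between calls to the robot, and variables do not carry over. Pictures are saved under pics/ and viewed, at most 14 in all, crops included, and the job is handed in when it is done.

```bash
mkdir -p pics
python3 - <<'E'
from workcell import manip
import cv2,numpy as np
np.set_printoptions(precision=4,suppress=True)
o=manip.get_obs();print(o)
for n in("scene","top","wrist"):
    im=manip.camera(n);cv2.imwrite(f"pics/{n}0.png",im[:,:,::-1]);print(n,manip.camera_params(n))
print(manip.grip_point_offset)
a=cv2.imread("pics/scene0.png");b=cv2.imread("pics/top0.png");
E
```

```text
{'clock': 0.0, 'joint_pos': array([-1.2156,  0.3329, -0.0647,  1.461 ,  0.0216,  1.3499, -0.0886]), 'joint_velocities': array([-0.0015,  0.0012, -0.0016,  0.0017, -0.0014, -0.0007,  0.0011]), 'tau': array([ -0.0007, -62.5427,   0.0492, -39.1622,   0.0163,   0.0097,
         0.    ]), 'position': array([0.2304, 0.5806, 0.2305]), 'ee_rot': array([ 0.1878,  0.9822, -0.0007, -0.0001]), 'ft_force': array([ 0.0017, -0.101 , -0.5694]), 'torque': array([-0.0096, -0.0055, -0.0135]), 'grasp_force': 0.0, 'grip_width': 1.0004458655460924}
scene {'fov_y': 46.44418780425103, 'cx': 280.3352447121626, 'cy': 212.5040583498039, 'camera_from_world': array([[ 0.6408,  0.7676,  0.0128, -0.3925],
       [-0.6626,  0.5445,  0.5142,  0.3836],
       [ 0.3877, -0.338 ,  0.8576, -1.6832],
       [ 0.    ,  0.    ,  0.    ,  1.    ]])}
top {'fov_y': 47.59054464083708, 'cx': 281.9002196094679, 'cy': 212.77932978575416, 'camera_from_world': array([[-0.0096, -1.    ,  0.0023, -0.0048],
       [ 0.9854, -0.009 ,  0.1703, -0.6041],
       [-0.1703,  0.0039,  0.9854, -1.2243],
       [ 0.    ,  0.    ,  0.    ,  1.    ]])}
wrist {'fov_y': 61.319951806434155, 'cx': 281.42080966112894, 'cy': 204.91328763174562, 'T_tool_cam': array([[-0.0005,  0.9591,  0.2831,  0.072 ],
       [ 1.    ,  0.0005, -0.0002, -0.0009],
       [-0.0004,  0.2831, -0.9591, -0.144 ],
       [ 0.    ,  0.    ,  0.    ,  1.    ]])}
0.0187
```

View pics/top0.png

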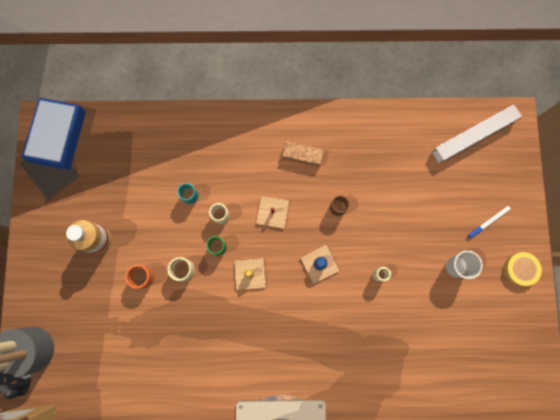

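View pics/scene0.png

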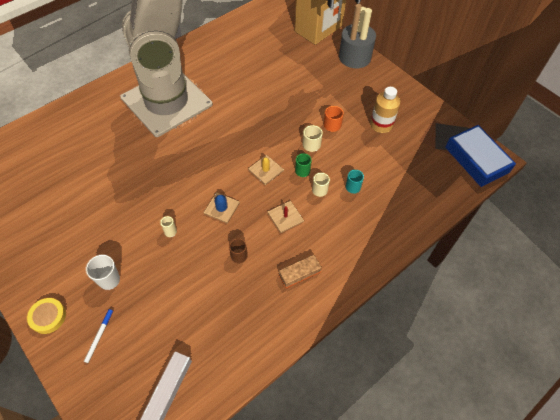

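The top view shows the candidates, listed here with their top-view pixels:
- **Cream tubes:** (180,268) is the largest, (219,212) is the middle one and (383,273) the smallest. These match wide, mid and narrow.
- **Look-alikes to leave alone:** orange (138,276), green (216,245), teal (187,193).
- **Cardboard tube:** brown, at (340,205).
- **Pegs:** blue (321,263), yellow (249,273), red (272,212).

I'll measure all of these from both views.

```bash
cat > h.py <<'E'
import numpy as np,cv2
from workcell import manip
from scipy.spatial.transform import Rotation as R
np.set_printoptions(precision=4,suppress=True)
def ray(name,uv,obs=None):
    p=manip.camera_params(name);f=210/np.tan(np.radians(p["fov_y"]/2))
    d=np.array([(uv[0]-p["cx"])/f,-(uv[1]-p["cy"])/f,-1.])
    if name=="wrist":
        T=np.eye(4);T[:3,:3]=R.from_quat(obs["ee_rot"]).as_matrix();T[:3,3]=obs["position"];T=T@p["T_tool_cam"]
    else: T=np.linalg.inv(p["camera_from_world"])
    return T[:3,3],T[:3,:3]@d
def plane(r,z): return r[0]+r[1]*(z-r[0][2])/r[1][2]
def tri(rs):
    A=np.zeros((3,3));b=np.zeros(3)
    for o,d in rs:
        d=d/np.linalg.norm(d);P=np.eye(3)-np.outer(d,d);A+=P;b+=P@o
    x=np.linalg.solve(A,b)
    return x,max(np.linalg.norm(np.cross(x-o,d/np.linalg.norm(d))) for o,d in rs)
RNG={"cream":((22,35,130),(36,160,255)),"blue":((105,150,40),(125,255,255)),"yellow":((20,170,120),(32,255,255)),"red":((170,120,60),(180,255,255))}
def blobs(im,col,lo=15,hi=60000):
    m=cv2.inRange(cv2.cvtColor(im,cv2.COLOR_BGR2HSV),*map(np.array,RNG[col]))
    m=cv2.morphologyEx(m,cv2.MORPH_CLOSE,np.ones((3,3)))
    out=[]
    for c in cv2.findContours(m,cv2.RETR_EXTERNAL,cv2.CHAIN_APPROX_NONE)[0]:
        x,y,w,h=cv2.boundingRect(c)
        if lo<=cv2.contourArea(c)<=hi: out.append((x,y,w,h,c))
    return out
E
python3 - <<'E'
from h import *
for n in("top","scene"):
    im=cv2.imread(f"pics/{n}0.png");hsv=cv2.cvtColor(im,cv2.COLOR_BGR2HSV)
    for c in RNG:print(n,c,[b[:4] for b in blobs(im,c,8)])
    for q in ([(249,283),(249,273),(321,263),(272,211),(322,278),(219,206)] if n=="top" else [(266,160),(220,203),(285,212),(287,228),(313,131)]):print(q,hsv[q[1],q[0]])
a=cv2.imread("pics/top0.png")[170:310,110:410];b=cv2.imread("pics/scene0.png")[90:290,140:400]
cv2.imwrite("pics/t1.png",cv2.resize(a,None,fx=2.6,fy=2.6,interpolation=2));cv2.imwrite("pics/s1.png",cv2.resize(b,None,fx=3,fy=3,interpolation=2))
E
```

```text
top cream [(377, 267, 12, 14), (168, 266, 23, 15), (181, 258, 10, 11), (509, 253, 32, 32), (209, 211, 7, 9)]
top blue [(319, 260, 6, 8), (470, 228, 11, 9), (23, 106, 62, 63)]
top yellow []
top red []
(249, 283) [ 15 115 184]
(249, 273) [ 23 157 250]
(321, 263) [106 150 162]
(272, 211) [  2 179  97]
(322, 278) [ 15 118 219]
(219, 206) [ 19  89 137]
scene cream [(161, 216, 15, 21), (314, 173, 16, 23), (304, 126, 18, 25), (361, 7, 10, 33), (0, 6, 12, 15), (23, 0, 20, 9)]
scene blue [(103, 310, 9, 14), (216, 195, 10, 16), (446, 131, 69, 55)]
scene yellow [(27, 298, 38, 36), (263, 158, 6, 14)]
scene red []
(266, 160) [ 23 181 241]
(220, 203) [107 176 132]
(285, 212) [  1 202 130]
(287, 228) [ 16 122 209]
(313, 131) [ 22  84 231]
```

View pics/t1.png

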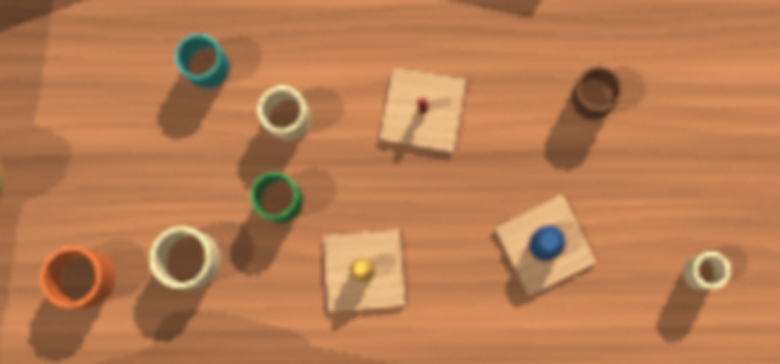

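View pics/s1.png

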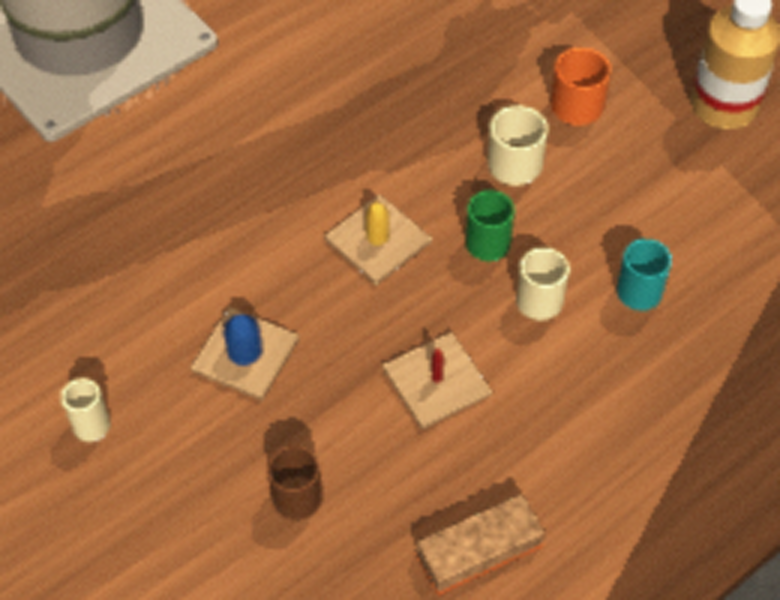

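The crops confirm the choice: three cream tubes in three clearly different sizes, with the orange, green, teal and brown ones distinct from them. In the top crop the rim centres are wide (183,256), mid (281,110) and narrow (710,270). Next I triangulate rims, peg tips and bases.

Run:
```python
from h import *
P={"wide":((183,256),(519,127)),"mid":((281,110),(545,270)),"narrow":((710,270),(82,395)),"brown":((597,92),(295,466)),"green":((275,195),(491,211)),"orange":((75,275),(582,68)),
"blueTip":((548,240),(243,322)),"yelTip":((362,267),(378,206)),"redTip":((423,104),(438,352)),
"blueBase":(np.mean([(497,235),(563,195),(595,263),(531,297)],0),np.mean([(192,366),(224,312),(298,339),(262,398)],0)),
"yelBase":(np.mean([(323,236),(401,229),(405,307),(327,313)],0),np.mean([(325,238),(385,196),(431,238),(377,283)],0)),
"redBase":(np.mean([(393,68),(466,79),(455,154),(378,143)],0),np.mean([(383,377),(451,333),(491,386),(424,427)],0))}
for k,(t,s) in P.items():
    rt=ray("top",np.array(t)/2.6+[110,170]);rs=ray("scene",np.array(s)/3+[140,90]);z=.01 if "Base" in k else .06
    x,e=tri([rt,rs]);print(k,x,"gap %.4f"%e,plane(rt,z)[:2],plane(rs,z)[:2],"r %.2f"%np.hypot(*x[:2]))
```

```text
wide [0.459  0.2576 0.0619] gap 0.0027 [0.4577 0.2557] [0.459  0.2613] r 0.53
mid [0.6075 0.1616 0.0532] gap 0.0016 [0.6054 0.1594] [0.6113 0.1594] r 0.63
narrow [ 0.4397 -0.2714  0.058 ] gap 0.0018 [ 0.4387 -0.2725] [ 0.442  -0.2703] r 0.52
brown [ 0.6235 -0.1632  0.0551] gap 0.0026 [ 0.6212 -0.1648] [ 0.6271 -0.1622] r 0.64
green [0.5197 0.1666 0.0555] gap 0.0020 [0.5182 0.1643] [0.523 0.166] r 0.55
orange [0.4411 0.3648 0.0623] gap 0.0026 [0.4398 0.3632] [0.4406 0.369 ] r 0.57
blueTip [ 0.4713 -0.1089  0.0613] gap 0.0022 [ 0.4702 -0.1109] [ 0.4718 -0.1066] r 0.48
yelTip [0.4462 0.0781 0.0628] gap 0.0025 [0.445  0.0761] [0.4457 0.0816] r 0.45
redTip [0.6129 0.0164 0.0544] gap 0.0028 [0.6103 0.014 ] [0.6168 0.0166] r 0.61
blueBase [ 0.4676 -0.1119  0.0013] gap 0.0025 [ 0.4658 -0.1133] [ 0.4737 -0.1124] r 0.48
yelBase [0.4447 0.0801 0.0032] gap 0.0027 [0.4429 0.0773] [0.4498 0.0794] r 0.45
redBase [0.6143 0.0167 0.0018] gap 0.0021 [0.6117 0.0148] [0.6188 0.0154] r 0.61
```

The rim heights of 53–62 mm and the tip heights of 54–63 mm match the expected 60 mm to within the calibration, so I set out for the wide tube at about (0.459, 0.258). I align the tool to the world axes on the way.

```bash
python3 -m inch '[[[-0.1,-0.1,0],[0,0,-0.05]],[[-0.2,-0.2,0],[0,0,-0.1]],[[-0.3,-0.3,0],[0,0,-0.15]],[[-0.4,-0.4,0],[0,0,-0.2]],[[-0.5,-0.5,0],[0,0,-0.25]],[[-0.6,-0.6,0],[0,0,-0.3]],[[-0.7,-0.7,0],[0,0,-0.35]],[[-0.8,-0.8,0],[0,0,-0.4]],[[-0.9,-0.9,0],[0,0,-0.45]],[[-1,-1,0],[0,0,-0.481]]]' 1 30
python3 -m inch '[[[-0.08,-0.09,0],[0,0,0]],[[-0.15,-0.18,0],[0,0,0]],[[-0.23,-0.27,0],[0,0,0]],[[-0.31,-0.36,0],[0,0,0]],[[-0.38,-0.45,0],[0,0,0]],[[-0.46,-0.55,0],[0,0,0]],[[-0.54,-0.64,0],[0,0,0]],[[-0.61,-0.73,0],[0,0,0]],[[-0.69,-0.82,0],[0,0,0]],[[-0.77,-0.91,0],[0,0,0]]]'
python3 -m inch '[[[-0.08,-0.09,0],[0,0,0]],[[-0.15,-0.18,0],[0,0,0]],[[-0.23,-0.27,0],[0,0,0]],[[-0.31,-0.36,0],[0,0,0]],[[-0.38,-0.45,0],[0,0,0]],[[-0.46,-0.55,0],[0,0,0]],[[-0.54,-0.64,0],[0,0,0]],[[-0.61,-0.73,0],[0,0,0]],[[-0.69,-0.82,0],[0,0,0]],[[-0.77,-0.91,0],[0,0,0]]]'
```

```text
clock: 1.15
position: [0.2755, 0.4765, 0.2311]
ee_rot: [-0.001, 1.0, -0.0, -0.0]
ft_force: [-0.0, 0.0, -0.1]
grip_width: 1.0
grasp_force: 0.0
clock: 2.15
position: [0.3375, 0.4037, 0.2314]
ee_rot: [-0.0, 1.0, 0.0, 0.0]
ft_force: [-0.4, 0.0, 0.9]
grip_width: 0.999
grasp_force: 0.0
clock: 3.15
position: [0.3991, 0.3309, 0.2313]
ee_rot: [-0.0, 1.0, 0.0, 0.0]
ft_force: [-0.5, 0.6, 0.4]
grip_width: 0.997
grasp_force: 0.0
```

```bash
python3 -m inch '[[[-0.09,-0.11,0.1],[0,0,0]],[[-0.19,-0.23,0.2],[0,0,0]],[[-0.28,-0.34,0.3],[0,0,0]],[[-0.38,-0.46,0.4],[0,0,0]],[[-0.47,-0.57,0.5],[0,0,0]],[[-0.56,-0.68,0.6],[0,0,0]],[[-0.66,-0.8,0.7],[0,0,0]],[[-0.75,-0.91,0.8],[0,0,0]],[[-0.75,-0.91,0.8],[0,0,0]],[[-0.75,-0.91,0.8],[0,0,0]]]'
python3 - <<'E'
from h import *
o=manip.get_obs();im=manip.camera("wrist")[:,:,::-1];cv2.imwrite("pics/w1.png",im);np.save("w1.npy",np.r_[o["position"],o["ee_rot"]])
im=cv2.imread("pics/w1.png");print([b[:4] for b in blobs(im,"cream",200)])
E
```

```text
clock: 4.15
position: [0.4586, 0.2587, 0.1672]
ee_rot: [0.0, 1.0, 0.0, -0.0]
ft_force: [-0.1, 0.5, 0.6]
grip_width: 1.002
grasp_force: 0.0
[(159, 309, 49, 80), (524, 280, 30, 50), (245, 151, 81, 88)]
```

View pics/w1.png

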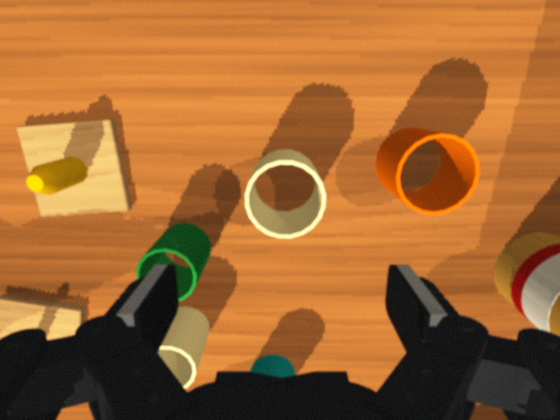

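The wrist view shows the wide cream rim centred at about (285,199). Orange is at (438,172), green at (172,272) and the yellow peg tip at (36,183).

Run:
```python
from h import *
s=np.load("w1.npy");o={"position":s[:3],"ee_rot":s[3:]}
r=ray("wrist",(285.5,198.5),o);print(plane(r,.06))
print(tri([r,ray("top",np.array((183,256))/2.6+[110,170]),ray("scene",np.array((519,127))/3+[140,90])]))
r=ray("wrist",(36,183),o);print(plane(r,.06));print(tri([r,ray("top",np.array((362,267))/2.6+[110,170])]))
print("green",plane(ray("wrist",(167,277),o),.06),"orange",plane(ray("wrist",(438,172),o),.06))
```

```text
[0.4555 0.261  0.06  ]
(array([0.4574, 0.2598, 0.0576]), np.float64(0.0035964895173195856))
[0.4437 0.0798 0.06  ]
(array([0.445 , 0.0764, 0.0551]), np.float64(0.00023289669862086275))
green [0.5195 0.1679 0.06  ] orange [0.4358 0.3707 0.06  ]
```

```bash
python3 -m inch '[[[0.02,0.02,0.1],[0,0,0]],[[0.02,0.02,0.2],[0,0,0]],[[0.02,0.02,0.3],[0,0,0]],[[0.02,0.02,0.4],[0,0,0]],[[0.02,0.02,0.5],[0,0,0]],[[0.02,0.02,0.6],[0,0,0]],[[0.02,0.02,0.7],[0,0,0]],[[0.02,0.02,0.8],[0,0,0]],[[0.02,0.02,0.9],[0,0,0]],[[0.02,0.02,0.95],[0,0,0]]]'
python3 -m inch '[[[0,0,0.1],[0,0,0]],[[0,0,0.2],[0,0,0]],[[0,0,0.3],[0,0,0]],[[0,0,0.4],[0,0,0]],[[0,0,0.5],[0,0,0]],[[0,0,0.6],[0,0,0]],[[0,0,0.7],[0,0,0]],[[0,0,0.8],[0,0,0]],[[0,0,0.86],[0,0,0]],[[0,0,0.86],[0,0,0]]]'
python3 -m inch '[[[0,0,0],[0,0,0]],[[0,0,0],[0,0,0]],[[0,0,0],[0,0,0]],[[0,0,0],[0,0,0]],[[0,0,0],[0,0,0]],[[0,0,0],[0,0,0]],[[0,0,0],[0,0,0]],[[0,0,0],[0,0,0]],[[0,0,0],[0,0,0]],[[0,0,0],[0,0,0]]]' 0 30
```

```text
clock: 5.2
position: [0.4567, 0.2601, 0.0904]
ee_rot: [0.0, 1.0, -0.0, -0.0]
ft_force: [0.1, -0.0, -0.0]
grip_width: 1.002
grasp_force: 0.0
clock: 6.2
position: [0.4566, 0.2601, 0.0218]
ee_rot: [-0.0, 1.0, -0.0, -0.0]
ft_force: [0.2, 0.4, -0.1]
grip_width: 1.0
grasp_force: 0.0
clock: 7.2
position: [0.4574, 0.2605, 0.0232]
ee_rot: [0.0, 1.0, 0.0, 0.0]
ft_force: [-1.0, -1.0, 5.8]
grip_width: 0.695
grasp_force: 32.6
```

The tube is held: the opening of 0.695 is 59 mm. I lift it and carry it towards the blue peg.

```bash
python3 -m inch '[[[0,0,-0.1],[0,0,0]],[[0,0,-0.2],[0,0,0]],[[0,0,-0.3],[0,0,0]],[[0,0,-0.4],[0,0,0]],[[0,0,-0.5],[0,0,0]],[[0,0,-0.6],[0,0,0]],[[0,0,-0.7],[0,0,0]],[[0,0,-0.8],[0,0,0]],[[0,0,-0.9],[0,0,0]],[[0,0,-1],[0,0,0]]]'
python3 -m inch '[[[-0.02,-0.1,-0.05],[0,0,0]],[[-0.04,-0.2,-0.1],[0,0,0]],[[-0.05,-0.3,-0.15],[0,0,0]],[[-0.06,-0.4,-0.2],[0,0,0]],[[-0.08,-0.5,-0.25],[0,0,0]],[[-0.1,-0.6,-0.3],[0,0,0]],[[-0.12,-0.7,-0.35],[0,0,0]],[[-0.13,-0.8,-0.4],[0,0,0]],[[-0.15,-0.9,-0.45],[0,0,0]],[[-0.16,-1,-0.5],[0,0,0]]]'
python3 -m inch '[[[0,-0.1,0],[0,0,0]],[[0,-0.2,0],[0,0,0]],[[0,-0.3,0],[0,0,0]],[[0,-0.4,0],[0,0,0]],[[0,-0.5,0],[0,0,0]],[[0,-0.6,0],[0,0,0]],[[0,-0.7,0],[0,0,0]],[[0,-0.8,0],[0,0,0]],[[0,-0.9,0],[0,0,0]],[[0,-1,0],[0,0,0]]]'
python3 -m inch '[[[0,-0.1,0],[0,0,0]],[[0,-0.2,0],[0,0,0]],[[0,-0.3,0],[0,0,0]],[[0,-0.4,0],[0,0,0]],[[0,-0.5,0],[0,0,0]],[[0,-0.6,0],[0,0,0]],[[0,-0.7,0],[0,0,0]],[[0,-0.8,0],[0,0,0]],[[0,-0.9,0],[0,0,0]],[[0,-1,0],[0,0,0]]]'
python3 - <<'E'
from h import *
o=manip.get_obs();im=manip.camera("wrist")[:,:,::-1];cv2.imwrite("pics/w2.png",im);np.save("w2.npy",np.r_[o["position"],o["ee_rot"]])
E
```

```text
clock: 8.2
position: [0.4569, 0.2603, 0.1032]
ee_rot: [-0.0, 1.0, 0.0, -0.0]
ft_force: [0.4, -0.0, -0.5]
grip_width: 0.698
grasp_force: 32.5
clock: 9.2
position: [0.4699, 0.1796, 0.1428]
ee_rot: [0.0, 1.0, 0.0, 0.0]
ft_force: [0.6, -0.7, 0.0]
grip_width: 0.695
grasp_force: 32.5
clock: 10.2
position: [0.4698, 0.0996, 0.1425]
ee_rot: [0.0, 1.0, 0.0, 0.0]
ft_force: [1.0, 0.4, -1.2]
grip_width: 0.695
grasp_force: 32.5
clock: 11.2
position: [0.4698, 0.0196, 0.1425]
ee_rot: [0.0, 1.0, 0.0, 0.0]
ft_force: [-0.0, 0.8, -0.5]
grip_width: 0.696
grasp_force: 32.5
```

View pics/w2.png

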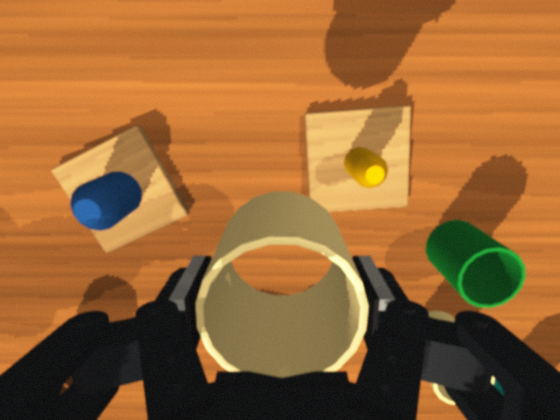

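The blue tip is at (89,210), with its base corners at about (52,171), (138,126), (188,215) and (107,251). The yellow tip is at (374,175). The held tube's upper rim is centred at (283,309).

Run:
```python
from h import *
s=np.load("w2.npy");o={"position":s[:3],"ee_rot":s[3:]}
r=ray("wrist",(89,210),o);print(plane(r,.06),tri([r,ray("top",np.array((548,240))/2.6+[110,170])]))
r=ray("wrist",(121,191),o);print("base",plane(r,.01),tri([r,ray("top",np.array((546.5,247.5))/2.6+[110,170])]))
r=ray("wrist",(374,175),o);print("yel",plane(r,.06),tri([r,ray("top",np.array((362,267))/2.6+[110,170])]))
r=ray("wrist",np.mean([(304,114),(410,106),(408,206),(310,211)],0),o);print("yelbase",plane(r,.01))
r=ray("wrist",(283,309),o);print("held",plane(r,s[2]-.023+.06))
```

```text
[ 0.4678 -0.1099  0.06  ] (array([ 0.4697, -0.1116,  0.0565]), np.float64(0.0008615750589662684))
base [ 0.4674 -0.1102  0.01  ] (array([ 0.4673, -0.1131,  0.005 ]), np.float64(0.0014313413546274112))
yel [0.4441 0.0791 0.06  ] (array([0.4437, 0.0765, 0.0668]), np.float64(0.001264076811297662))
yelbase [0.4418 0.0789 0.01  ]
held [0.4665 0.0193 0.1795]
```

```bash
python3 -m inch '[[[0,-0.1,0],[0,0,0]],[[0,-0.2,0],[0,0,0]],[[0,-0.3,0],[0,0,0]],[[0,-0.4,0],[0,0,0]],[[0,-0.5,0],[0,0,0]],[[0,-0.6,0],[0,0,0]],[[0,-0.7,0],[0,0,0]],[[0,-0.8,0],[0,0,0]],[[0,-0.9,0],[0,0,0]],[[0.01,-1,0],[0,0,0]]]'
python3 -m inch '[[[0,-0.1,0],[0,0,0]],[[0,-0.2,0],[0,0,0]],[[0,-0.3,0],[0,0,0]],[[0,-0.4,0],[0,0,0]],[[0,-0.5,0],[0,0,0]],[[0,-0.6,0],[0,0,0]],[[0,-0.64,0],[0,0,0]],[[0,-0.64,0.1],[0,0,0]],[[0,-0.64,0.2],[0,0,0]],[[0,-0.64,0.3],[0,0,0]]]'
python3 - <<'E'
from h import *
o=manip.get_obs();im=manip.camera("wrist")[:,:,::-1];cv2.imwrite("pics/w3.png",im);im=manip.camera("scene")[:,:,::-1]
cv2.imwrite("pics/w3.png",np.hstack([cv2.resize(im[120:290,140:340],(400,340)),cv2.resize(cv2.imread("pics/w3.png"),(400,300))[:300] if 0 else cv2.copyMakeBorder(cv2.resize(cv2.imread("pics/w3.png"),(400,300)),0,40,0,0,0)]))
E
```

```text
clock: 12.25
position: [0.469, -0.0604, 0.1425]
ee_rot: [0.0, 1.0, 0.0, 0.0]
ft_force: [-0.3, 0.7, 0.3]
grip_width: 0.693
grasp_force: 32.5
clock: 13.25
position: [0.4687, -0.1105, 0.1174]
ee_rot: [-0.0, 1.0, 0.0, -0.0]
ft_force: [-0.2, -0.1, -0.0]
grip_width: 0.697
grasp_force: 32.5
```

View pics/w3.png

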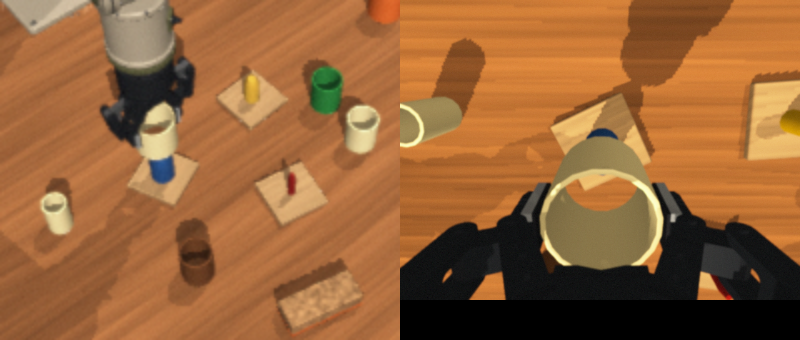

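The tube hangs over the blue peg in both views, at (158,130) on the left and (602,130) on the right. I lower it.

```bash
python3 -m inch '[[[0,0,0.1],[0,0,0]],[[0,0,0.2],[0,0,0]],[[0,0,0.3],[0,0,0]],[[0,0,0.4],[0,0,0]],[[0,0,0.5],[0,0,0]],[[0,0,0.6],[0,0,0]],[[0,0,0.7],[0,0,0]],[[0,0,0.8],[0,0,0]],[[0,0,0.9],[0,0,0]],[[0,0,1],[0,0,0]]]'
python3 -m inch '[[[0,0,0.01],[0,0,0]],[[0,0,0.02],[0,0,0]],[[0,0,0.03],[0,0,0]],[[0,0,0.04],[0,0,0]],[[0,0,0.04],[0,0,0]],[[0,0,0.04],[0,0,0]],[[0,0,0.04],[0,0,0]],[[0,0,0.04],[0,0,0]],[[0,0,0.04],[0,0,0]],[[0,0,0.04],[0,0,0]]]'
```

```text
clock: 14.35
position: [0.469, -0.1109, 0.0378]
ee_rot: [0.0, 1.0, 0.0, -0.0]
ft_force: [0.4, 0.3, -0.6]
grip_width: 0.699
grasp_force: 32.5
clock: 15.35
position: [0.469, -0.1109, 0.0353]
ee_rot: [0.0, 1.0, 0.0, 0.0]
ft_force: [-0.3, 0.1, -1.2]
grip_width: 0.689
grasp_force: 32.5
```

```bash
python3 -m inch '[[[0,0,0],[0,0,0]],[[0,0,0],[0,0,0]],[[0,0,0],[0,0,0]],[[0,0,0],[0,0,0]],[[0,0,0],[0,0,0]],[[0,0,0],[0,0,0]],[[0,0,0],[0,0,0]],[[0,0,0],[0,0,0]],[[0,0,0],[0,0,0]],[[0,0,0],[0,0,0]]]' 1
python3 -m inch '[[[0,0,-0.1],[0,0,0]],[[0,0,-0.2],[0,0,0]],[[0,0,-0.3],[0,0,0]],[[0,0,-0.4],[0,0,0]],[[0,0,-0.5],[0,0,0]],[[0,0,-0.6],[0,0,0]],[[0,0,-0.7],[0,0,0]],[[0,0,-0.8],[0,0,0]],[[0,0,-0.9],[0,0,0]],[[0,0,-1],[0,0,0]]]'
```

```text
clock: 16.35
position: [0.469, -0.1109, 0.0353]
ee_rot: [0.0, 1.0, 0.0, 0.0]
ft_force: [-0.0, -0.1, 0.4]
grip_width: 1.0
grasp_force: 0.0
clock: 17.35
position: [0.4689, -0.1109, 0.1159]
ee_rot: [0.0, 1.0, 0.0, -0.0]
ft_force: [0.1, 0.3, -0.7]
grip_width: 1.001
grasp_force: 0.0
```

Next is the narrow tube at about (0.440, -0.271).

```bash
python3 -m inch '[[[0.02,-0.1,-0.05],[0,0,0]],[[0.04,-0.2,-0.1],[0,0,0]],[[0.05,-0.3,-0.15],[0,0,0]],[[0.07,-0.4,-0.2],[0,0,0]],[[0.09,-0.5,-0.25],[0,0,0]],[[0.11,-0.6,-0.3],[0,0,0]],[[0.13,-0.7,-0.35],[0,0,0]],[[0.14,-0.8,-0.4],[0,0,0]],[[0.16,-0.9,-0.45],[0,0,0]],[[0.18,-1,-0.5],[0,0,0]]]'
python3 -m inch '[[[0.02,-0.12,0],[0,0,0]],[[0.04,-0.25,0],[0,0,0]],[[0.06,-0.37,0],[0,0,0]],[[0.09,-0.5,0],[0,0,0]],[[0.12,-0.62,0],[0,0,0]],[[0.14,-0.75,0],[0,0,0]],[[0.16,-0.87,0],[0,0,0]],[[0.18,-1,0],[0,0,0]],[[0.18,-1,0],[0,0,0]],[[0.18,-1,0],[0,0,0]]]'
python3 - <<'E'
from h import *
o=manip.get_obs();im=manip.camera("wrist")[:,:,::-1];cv2.imwrite("pics/w4.png",im);np.save("w4.npy",np.r_[o["position"],o["ee_rot"]])
im=cv2.imread("pics/w4.png");print([b[:4] for b in blobs(im,"cream",200)])
E
```

```text
clock: 18.35
position: [0.4545, -0.1916, 0.1556]
ee_rot: [0.0, 1.0, 0.0, -0.0]
ft_force: [0.3, -0.5, -0.8]
grip_width: 1.003
grasp_force: 0.0
clock: 19.35
position: [0.4402, -0.271, 0.1552]
ee_rot: [0.0, 1.0, 0.0, -0.0]
ft_force: [0.1, 0.0, 0.1]
grip_width: 1.0
grasp_force: 0.0
[(435, 190, 120, 99), (255, 169, 51, 61)]
```

View pics/w4.png

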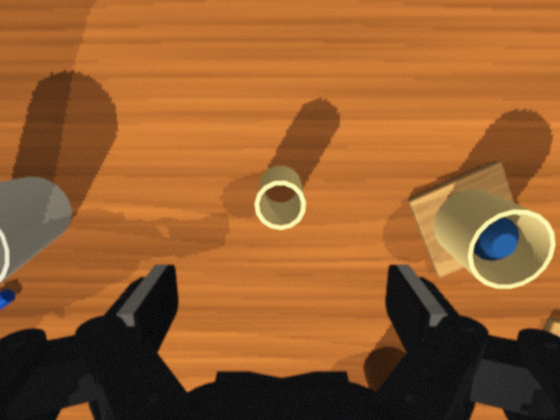

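The wide tube stands on its blue peg at (510,245). The narrow rim is at (280,205), and the cup, at the far left edge, is well clear of the fingers.

```bash
python3 - <<'E'
from h import *
s=np.load("w4.npy");o={"position":s[:3],"ee_rot":s[3:]}
r=ray("wrist",(280.5,204.5),o);print(plane(r,.06),tri([r,ray("top",np.array((710,270))/2.6+[110,170]),ray("scene",np.array((82,395))/3+[140,90])]))
print("wide",plane(ray("wrist",(512,246),o),.07),"tip",plane(ray("wrist",(497,239),o),.06))
E
python3 -m inch '[[[0,0,0.1],[0,0,0]],[[0,0,0.2],[0,0,0]],[[0,0,0.3],[0,0,0]],[[0,0,0.4],[0,0,0]],[[0,0,0.5],[0,0,0]],[[0,0,0.6],[0,0,0]],[[0,0,0.7],[0,0,0]],[[0,0,0.7],[0,0,0]],[[0,0,0.7],[0,0,0]],[[0,0,0.7],[0,0,0]]]'
```

```text
[ 0.4381 -0.2724  0.06  ] (array([ 0.4393, -0.2718,  0.0572]), np.float64(0.0021339426698262533))
wide [ 0.4656 -0.1107  0.07  ] tip [ 0.4644 -0.1155  0.06  ]
clock: 20.4
position: [0.4404, -0.2711, 0.0996]
ee_rot: [0.0, 1.0, -0.0, 0.0]
ft_force: [-0.5, 0.7, -0.1]
grip_width: 0.998
grasp_force: 0.0
```

```bash
python3 -m inch '[[[0.01,-0.01,0.1],[0,0,0]],[[0.01,-0.01,0.2],[0,0,0]],[[0.01,-0.01,0.3],[0,0,0]],[[0.01,-0.01,0.4],[0,0,0]],[[0.01,-0.01,0.5],[0,0,0]],[[0.01,-0.01,0.6],[0,0,0]],[[0.01,-0.01,0.7],[0,0,0]],[[0.01,-0.01,0.8],[0,0,0]],[[0.01,-0.01,0.9],[0,0,0]],[[0.01,-0.01,0.94],[0,0,0]]]'
python3 -m inch '[[[0,0,0],[0,0,0]],[[0,0,0],[0,0,0]],[[0,0,0],[0,0,0]],[[0,0,0],[0,0,0]],[[0,0,0],[0,0,0]],[[0,0,0],[0,0,0]],[[0,0,0],[0,0,0]],[[0,0,0],[0,0,0]],[[0,0,0],[0,0,0]],[[0,0,0],[0,0,0]]]' 0 30
python3 -m inch '[[[0,0,-0.1],[0,0,0]],[[0,0,-0.2],[0,0,0]],[[0,0,-0.3],[0,0,0]],[[0,0,-0.4],[0,0,0]],[[0,0,-0.5],[0,0,0]],[[0,0,-0.6],[0,0,0]],[[0,0,-0.7],[0,0,0]],[[0,0,-0.8],[0,0,0]],[[0,0,-0.9],[0,0,0]],[[0,0,-1],[0,0,0]]]'
```

```text
clock: 21.4
position: [0.439, -0.2715, 0.0231]
ee_rot: [0.0, 1.0, 0.0, -0.001]
ft_force: [-0.8, -0.1, 0.2]
grip_width: 0.997
grasp_force: 0.0
clock: 22.4
position: [0.4397, -0.2718, 0.0245]
ee_rot: [-0.0, 1.0, -0.0, 0.0]
ft_force: [-0.7, 0.5, 6.7]
grip_width: 0.419
grasp_force: 29.9
clock: 23.4
position: [0.4393, -0.2717, 0.1047]
ee_rot: [0.0, 1.0, 0.0, -0.0]
ft_force: [0.3, -0.0, -0.2]
grip_width: 0.421
grasp_force: 30.0
```

```bash
python3 -m inch '[[[-0.03,0.05,-0.1],[0,0,0]],[[-0.07,0.11,-0.2],[0,0,0]],[[-0.11,0.18,-0.3],[0,0,0]],[[-0.16,0.27,-0.4],[0,0,0]],[[-0.22,0.37,-0.5],[0,0,0]],[[-0.28,0.47,-0.6],[0,0,0]],[[-0.34,0.57,-0.6],[0,0,0]],[[-0.4,0.67,-0.6],[0,0,0]],[[-0.47,0.78,-0.6],[0,0,0]],[[-0.54,0.9,-0.6],[0,0,0]]]'
python3 -m inch '[[[-0.05,0.09,0],[0,0,0]],[[-0.11,0.18,0],[0,0,0]],[[-0.16,0.27,0],[0,0,0]],[[-0.22,0.36,0],[0,0,0]],[[-0.27,0.45,0],[0,0,0]],[[-0.33,0.54,0],[0,0,0]],[[-0.38,0.63,0],[0,0,0]],[[-0.43,0.72,0],[0,0,0]],[[-0.49,0.81,0],[0,0,0]],[[-0.54,0.9,0],[0,0,0]]]'
python3 -m inch '[[[-0.05,0.09,0],[0,0,0]],[[-0.11,0.18,0],[0,0,0]],[[-0.16,0.27,0],[0,0,0]],[[-0.22,0.36,0],[0,0,0]],[[-0.27,0.45,0],[0,0,0]],[[-0.33,0.54,0],[0,0,0]],[[-0.38,0.63,0],[0,0,0]],[[-0.43,0.72,0],[0,0,0]],[[-0.49,0.81,0],[0,0,0]],[[-0.54,0.9,0],[0,0,0]]]'
python3 - <<'E'
from h import *
o=manip.get_obs();im=manip.camera("wrist")[:,:,::-1];cv2.imwrite("pics/w5.png",im);np.save("w5.npy",np.r_[o["position"],o["ee_rot"]])
E
```

```text
clock: 24.4
position: [0.4828, -0.199, 0.1517]
ee_rot: [0.0, 1.0, 0.0, -0.0]
ft_force: [0.3, -0.2, -0.8]
grip_width: 0.414
grasp_force: 30.0
clock: 25.4
position: [0.5262, -0.1271, 0.1521]
ee_rot: [-0.0, 1.0, 0.0, 0.0]
ft_force: [0.8, -0.9, 0.4]
grip_width: 0.417
grasp_force: 30.0
clock: 26.4
position: [0.5694, -0.0551, 0.1521]
ee_rot: [-0.0, 1.0, 0.0, 0.0]
ft_force: [0.7, 0.1, -0.5]
grip_width: 0.421
grasp_force: 30.0
```

View pics/w5.png

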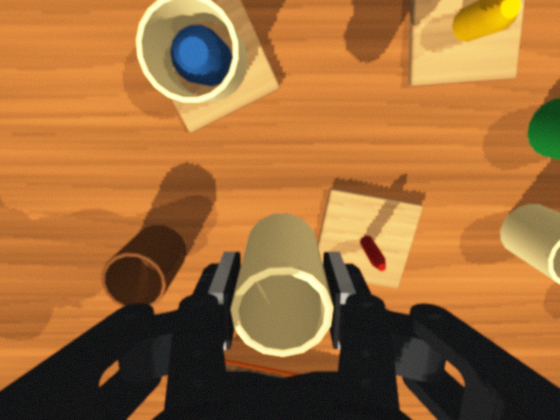

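The red tip is at (379,265) and the peg's foot at about (367,239). The base corners are at about (331,190), (422,205), (397,286), with the fourth hidden behind the held tube. The yellow tip is at (512,7).

Run:
```python
from h import *
s=np.load("w5.npy");o={"position":s[:3],"ee_rot":s[3:]}
r=ray("wrist",(379,265),o);print(plane(r,.06),tri([r,ray("top",np.array((423,104))/2.6+[110,170]),ray("scene",np.array((438,352))/3+[140,90])]))
print("foot",plane(ray("wrist",(367,239),o),.01),[plane(ray("wrist",c,o),.01)[:2] for c in((331,190),(422,205),(397,286))])
print("held",plane(ray("wrist",(283,311),o),s[2]-.024+.06))
```

```text
[0.6127 0.0155 0.06  ] (array([0.6135, 0.0162, 0.0564]), np.float64(0.0032524916227720507))
foot [0.6124 0.0183 0.01  ] [array([ 0.5686, -0.0146]), array([0.5817, 0.0626]), array([0.658 , 0.0485])]
held [ 0.5675 -0.0553  0.1881]
```

```bash
python3 -m inch '[[[-0.07,0.11,0],[0,0,0]],[[-0.14,0.22,0],[0,0,0]],[[-0.21,0.33,0],[0,0,0]],[[-0.28,0.45,0],[0,0,0]],[[-0.35,0.57,0],[0,0,0]],[[-0.42,0.68,0],[0,0,0]],[[-0.49,0.8,0],[0,0,0]],[[-0.55,0.9,0],[0,0,0]],[[-0.55,0.9,0.15],[0,0,0]],[[-0.55,0.9,0.3],[0,0,0]]]'
python3 - <<'E'
from h import *
w=manip.camera("wrist")[:,:,::-1];im=manip.camera("scene")[:,:,::-1]
cv2.imwrite("pics/w6.png",np.hstack([cv2.resize(im[120:270,200:400],(400,300)),cv2.resize(w,(400,300))]))
E
```

```text
clock: 27.45
position: [0.6129, 0.0161, 0.1271]
ee_rot: [-0.0, 1.0, -0.0, -0.0]
ft_force: [0.7, -1.1, -0.0]
grip_width: 0.419
grasp_force: 30.0
```

View pics/w6.png

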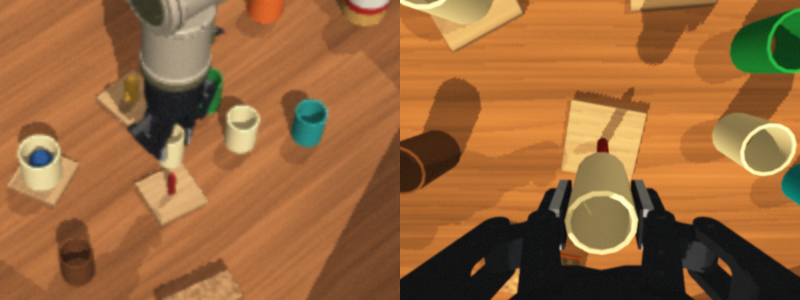

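The narrow tube hangs right over the red peg, at (172,150) on the left and (602,150) on the right. I lower and release it.

```bash
python3 -m inch '[[[0,0,0.1],[0,0,0]],[[0,0,0.2],[0,0,0]],[[0,0,0.3],[0,0,0]],[[0,0,0.4],[0,0,0]],[[0,0,0.5],[0,0,0]],[[0,0,0.6],[0,0,0]],[[0,0,0.7],[0,0,0]],[[0,0,0.8],[0,0,0]],[[0,0,0.9],[0,0,0]],[[0,0,1],[0,0,0]]]'
python3 -m inch '[[[0,0,0.05],[0,0,0]],[[0,0,0.1],[0,0,0]],[[0,0,0.14],[0,0,0]],[[0,0,0.14],[0,0,0]],[[0,0,0.14],[0,0,0]],[[0,0,0.14],[0,0,0]],[[0,0,0.14],[0,0,0]],[[0,0,0.14],[0,0,0]],[[0,0,0.14],[0,0,0]],[[0,0,0.14],[0,0,0]]]'
```

```text
clock: 28.55
position: [0.613, 0.0163, 0.0475]
ee_rot: [-0.0, 1.0, 0.0, 0.0]
ft_force: [-1.3, 0.5, -0.2]
grip_width: 0.413
grasp_force: 30.0
clock: 29.55
position: [0.613, 0.0163, 0.0369]
ee_rot: [0.0, 1.0, 0.0, 0.0]
ft_force: [-0.4, -0.3, 0.5]
grip_width: 0.421
grasp_force: 30.0
```

```bash
python3 -m inch '[[[0,0,0.02],[0,0,0]],[[0,0,0.02],[0,0,0]],[[0,0,0.02],[0,0,0]],[[0,0,0.02],[0,0,0]],[[0,0,0.02],[0,0,0]],[[0,0,0.02],[0,0,0]],[[0,0,0.02],[0,0,0]],[[0,0,0.02],[0,0,0]],[[0,0,0.02],[0,0,0]],[[0,0,0.02],[0,0,0]]]' 1
python3 -m inch '[[[0,0,-0.1],[0,0,0]],[[0,0,-0.2],[0,0,0]],[[0,0,-0.3],[0,0,0]],[[0,0,-0.4],[0,0,0]],[[0,0,-0.5],[0,0,0]],[[0,0,-0.6],[0,0,0]],[[0,0,-0.7],[0,0,0]],[[0,0,-0.8],[0,0,0]],[[0,0,-0.9],[0,0,0]],[[0,0,-1],[0,0,0]]]'
python3 -m inch '[[[0.01,0.09,-0.05],[0,0,0]],[[0.01,0.18,-0.1],[0,0,0]],[[0.02,0.27,-0.15],[0,0,0]],[[0.02,0.36,-0.2],[0,0,0]],[[0.03,0.45,-0.25],[0,0,0]],[[0.03,0.54,-0.3],[0,0,0]],[[0.03,0.63,-0.35],[0,0,0]],[[0.03,0.72,-0.4],[0,0,0]],[[0.03,0.81,-0.45],[0,0,0]],[[0.03,0.9,-0.5],[0,0,0]]]'
python3 -m inch '[[[0.01,0.11,0],[0,0,0]],[[0.01,0.22,0],[0,0,0]],[[0.02,0.33,0],[0,0,0]],[[0.02,0.45,0],[0,0,0]],[[0.03,0.57,0],[0,0,0]],[[0.03,0.68,0],[0,0,0]],[[0.03,0.8,0],[0,0,0]],[[0.03,0.9,0],[0,0,0]],[[0.03,0.9,0],[0,0,0]],[[0.03,0.9,0],[0,0,0]]]'
python3 - <<'E'
from h import *
o=manip.get_obs();im=manip.camera("wrist")[:,:,::-1];cv2.imwrite("pics/w7.png",im);np.save("w7.npy",np.r_[o["position"],o["ee_rot"]])
im=cv2.imread("pics/w7.png");print([b[:4] for b in blobs(im,"cream",200)])
E
```

```text
clock: 30.55
position: [0.613, 0.0163, 0.0353]
ee_rot: [0.0, 1.0, 0.0, -0.0]
ft_force: [-0.3, -0.7, -0.3]
grip_width: 0.996
grasp_force: 0.0
clock: 31.55
position: [0.613, 0.0163, 0.116]
ee_rot: [0.0, 1.0, 0.0, -0.0]
ft_force: [0.1, 0.2, -1.1]
grip_width: 1.001
grasp_force: 0.0
clock: 32.55
position: [0.6106, 0.0889, 0.1557]
ee_rot: [0.0, 1.0, 0.0, 0.0]
ft_force: [0.5, -0.4, 0.2]
grip_width: 0.999
grasp_force: 0.0
clock: 33.55
position: [0.6082, 0.1602, 0.1553]
ee_rot: [-0.0, 1.0, -0.0, -0.0]
ft_force: [0.8, 0.2, 0.1]
grip_width: 1.0
grasp_force: 0.0
[(43, 176, 87, 66), (250, 160, 68, 77)]
```

View pics/w7.png

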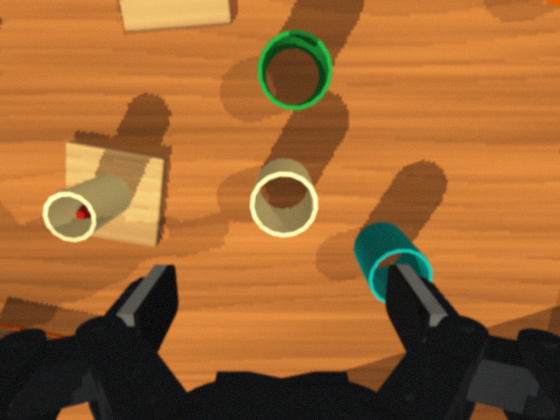

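The narrow tube stands on the red peg at (70,217). The mid rim is at (284,203), with teal at (401,268) and green at (296,70).

Run:
```python
from h import *
s=np.load("w7.npy");o={"position":s[:3],"ee_rot":s[3:]}
r=ray("wrist",(284.5,203.5),o);print(plane(r,.06),tri([r,ray("top",np.array((281,110))/2.6+[110,170]),ray("scene",np.array((545,270))/3+[140,90])]))
for n,c in (("teal",(401,265)),("green",(296,70))):print(n,plane(ray("wrist",c,o),.06))
print("narrow",plane(ray("wrist",(70,217),o),.07),"tip",plane(ray("wrist",(82,213),o),.06))
```

```text
[0.6055 0.1615 0.06  ] (array([0.6075, 0.1616, 0.0532]), np.float64(0.001563967962456226))
teal [0.653 0.248 0.06 ]
green [0.5175 0.1686 0.06  ]
narrow [0.6121 0.0153 0.07  ] tip [0.6124 0.018  0.06  ]
```

```bash
python3 -m inch '[[[0.01,0.01,0.1],[0,0,0]],[[0.01,0.01,0.2],[0,0,0]],[[0.01,0.01,0.3],[0,0,0]],[[0.01,0.01,0.4],[0,0,0]],[[0.01,0.01,0.5],[0,0,0]],[[0.01,0.01,0.6],[0,0,0]],[[0.01,0.01,0.7],[0,0,0]],[[0.01,0.01,0.8],[0,0,0]],[[0.01,0.01,0.9],[0,0,0]],[[0.01,0.01,1],[0,0,0]]]'
python3 -m inch '[[[0,0,0.08],[0,0,0]],[[0,0,0.16],[0,0,0]],[[0,0,0.24],[0,0,0]],[[0,0,0.32],[0,0,0]],[[0,0,0.4],[0,0,0]],[[0,0,0.48],[0,0,0]],[[0,0,0.56],[0,0,0]],[[0,0,0.64],[0,0,0]],[[0,0,0.64],[0,0,0]],[[0,0,0.64],[0,0,0]]]'
python3 -m inch '[[[0,0,0],[0,0,0]],[[0,0,0],[0,0,0]],[[0,0,0],[0,0,0]],[[0,0,0],[0,0,0]],[[0,0,0],[0,0,0]],[[0,0,0],[0,0,0]],[[0,0,0],[0,0,0]],[[0,0,0],[0,0,0]],[[0,0,0],[0,0,0]],[[0,0,0],[0,0,0]]]' 0 30
python3 -m inch '[[[0,0,-0.1],[0,0,0]],[[0,0,-0.2],[0,0,0]],[[0,0,-0.3],[0,0,0]],[[0,0,-0.4],[0,0,0]],[[0,0,-0.5],[0,0,0]],[[0,0,-0.6],[0,0,0]],[[0,0,-0.7],[0,0,0]],[[0,0,-0.8],[0,0,0]],[[0,0,-0.9],[0,0,0]],[[0,0,-1],[0,0,0]]]'
```

```text
clock: 34.6
position: [0.6074, 0.1611, 0.0746]
ee_rot: [-0.0, 1.0, 0.0, 0.0]
ft_force: [-0.4, 0.2, -0.5]
grip_width: 1.007
grasp_force: 0.0
clock: 35.6
position: [0.6074, 0.1611, 0.024]
ee_rot: [0.0, 1.0, -0.0, -0.0]
ft_force: [0.1, 0.6, -0.4]
grip_width: 1.001
grasp_force: 0.0
clock: 36.6
position: [0.6077, 0.1611, 0.0246]
ee_rot: [0.0, 1.0, 0.0, 0.0]
ft_force: [-2.2, -0.4, 5.1]
grip_width: 0.561
grasp_force: 31.2
clock: 37.6
position: [0.6074, 0.161, 0.1048]
ee_rot: [0.0, 1.0, 0.0, -0.0]
ft_force: [0.7, 0.0, 0.3]
grip_width: 0.556
grasp_force: 31.0
```

```bash
python3 -m inch '[[[0.1,-0.05,-0.1],[0,0,0]],[[0.2,-0.1,-0.2],[0,0,0]],[[0.3,-0.15,-0.3],[0,0,0]],[[0.4,-0.2,-0.4],[0,0,0]],[[0.5,-0.25,-0.5],[0,0,0]],[[0.6,-0.3,-0.6],[0,0,0]],[[0.7,-0.36,-0.6],[0,0,0]],[[0.8,-0.42,-0.6],[0,0,0]],[[0.9,-0.47,-0.6],[0,0,0]],[[1,-0.52,-0.6],[0,0,0]]]'
python3 -m inch '[[[0.1,-0.05,0],[0,0,0]],[[0.2,-0.1,0],[0,0,0]],[[0.3,-0.15,0],[0,0,0]],[[0.4,-0.2,0],[0,0,0]],[[0.5,-0.26,0],[0,0,0]],[[0.6,-0.31,0],[0,0,0]],[[0.7,-0.36,0],[0,0,0]],[[0.8,-0.41,0],[0,0,0]],[[0.9,-0.46,0],[0,0,0]],[[1,-0.52,0],[0,0,0]]]'
python3 -m inch '[[[0.02,0,0],[0,0,0]],[[0.04,0,0],[0,0,0]],[[0.04,0,0.04],[0,0,0]],[[0.04,0,0.08],[0,0,0]],[[0.04,0,0.12],[0,0,0]],[[0.04,0,0.16],[0,0,0]],[[0.04,0,0.2],[0,0,0]],[[0.04,0,0.24],[0,0,0]],[[0.04,0,0.28],[0,0,0]],[[0.04,0,0.3],[0,0,0]]]'
python3 - <<'E'
from h import *
w=manip.camera("wrist")[:,:,::-1];im=manip.camera("scene")[:,:,::-1]
cv2.imwrite("pics/w8.png",np.hstack([cv2.resize(im[100:250,180:380],(400,300)),cv2.resize(w,(400,300))]))
E
```

```text
clock: 38.6
position: [0.5265, 0.1191, 0.1517]
ee_rot: [0.0, 1.0, -0.0, -0.0]
ft_force: [0.9, -0.3, -1.0]
grip_width: 0.562
grasp_force: 30.9
clock: 39.6
position: [0.4467, 0.0776, 0.1521]
ee_rot: [-0.0, 1.0, 0.0, 0.0]
ft_force: [-0.1, -0.6, -0.0]
grip_width: 0.561
grasp_force: 30.9
clock: 40.6
position: [0.4441, 0.0778, 0.1277]
ee_rot: [0.0, 1.0, -0.0, -0.0]
ft_force: [-0.9, 0.0, 0.2]
grip_width: 0.561
grasp_force: 30.9
```

View pics/w8.png

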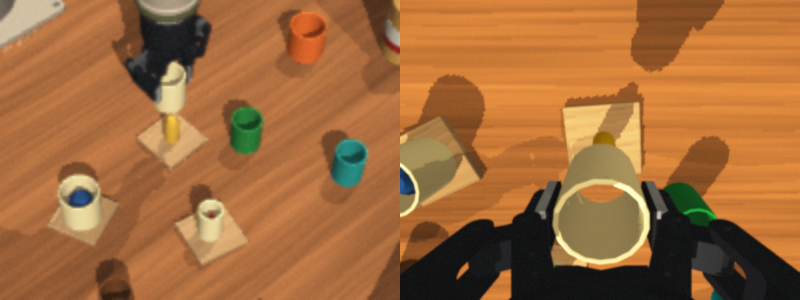

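The mid tube is centred over the yellow peg, at (172,95) on the left and (602,145) on the right. I lower it, release and retreat.

```bash
python3 -m inch '[[[0,0,0.1],[0,0,0]],[[0,0,0.2],[0,0,0]],[[0,0,0.3],[0,0,0]],[[0,0,0.4],[0,0,0]],[[0,0,0.5],[0,0,0]],[[0,0,0.6],[0,0,0]],[[0,0,0.7],[0,0,0]],[[0,0,0.8],[0,0,0]],[[0,0,0.9],[0,0,0]],[[0,0,1],[0,0,0]]]'
python3 -m inch '[[[0,0,0.05],[0,0,0]],[[0,0,0.1],[0,0,0]],[[0,0,0.15],[0,0,0]],[[0,0,0.15],[0,0,0]],[[0,0,0.15],[0,0,0]],[[0,0,0.15],[0,0,0]],[[0,0,0.15],[0,0,0]],[[0,0,0.15],[0,0,0]],[[0,0,0.15],[0,0,0]],[[0,0,0.15],[0,0,0]]]'
python3 -m inch '[[[0,0,0],[0,0,0]],[[0,0,0],[0,0,0]],[[0,0,0],[0,0,0]],[[0,0,0],[0,0,0]],[[0,0,0],[0,0,0]],[[0,0,0],[0,0,0]],[[0,0,0],[0,0,0]],[[0,0,0],[0,0,0]],[[0,0,0],[0,0,0]],[[0,0,0],[0,0,0]]]' 1
python3 -m inch '[[[0,0,-0.1],[0,0,0]],[[0,0,-0.2],[0,0,0]],[[0,0,-0.3],[0,0,0]],[[0,0,-0.4],[0,0,0]],[[0,0,-0.5],[0,0,0]],[[0,0,-0.6],[0,0,0]],[[0,0,-0.7],[0,0,0]],[[0,0,-0.8],[0,0,0]],[[0,0,-0.9],[0,0,0]],[[0,0,-1],[0,0,0]]]'
python3 -m inch '[[[0,0,-0.1],[0,0,0]],[[0,0,-0.2],[0,0,0]],[[0,0,-0.3],[0,0,0]],[[0,0,-0.4],[0,0,0]],[[0,0,-0.5],[0,0,0]],[[0,0,-0.6],[0,0,0]],[[0,0,-0.7],[0,0,0]],[[0,0,-0.8],[0,0,0]],[[0,0,-0.8],[0,0,0]],[[0,0,-0.8],[0,0,0]]]'
python3 - <<'E'
from h import *
w=manip.camera("wrist")[:,:,::-1];im=manip.camera("scene")[:,:,::-1]
cv2.imwrite("pics/w9.png",np.hstack([cv2.resize(im[100:300,120:380],(416,320)),cv2.copyMakeBorder(cv2.resize(w,(384,288)),0,32,0,0,0)]))
E
```

```text
clock: 41.7
position: [0.4442, 0.0779, 0.0474]
ee_rot: [0.0, 1.0, 0.0, 0.0]
ft_force: [0.5, 0.3, 0.2]
grip_width: 0.559
grasp_force: 30.9
clock: 42.7
position: [0.4442, 0.0779, 0.0361]
ee_rot: [0.0, 1.0, 0.0, 0.0]
ft_force: [-0.4, 0.4, -0.6]
grip_width: 0.565
grasp_force: 31.0
clock: 43.7
position: [0.4442, 0.0779, 0.0361]
ee_rot: [0.0, 1.0, 0.0, -0.0]
ft_force: [-0.0, 0.3, 0.8]
grip_width: 0.998
grasp_force: 0.0
clock: 44.7
position: [0.4442, 0.0779, 0.1168]
ee_rot: [0.0, 1.0, 0.0, 0.0]
ft_force: [1.1, 0.2, -0.3]
grip_width: 0.998
grasp_force: 0.0
clock: 45.7
position: [0.4442, 0.0779, 0.1801]
ee_rot: [-0.0, 1.0, 0.0, 0.0]
ft_force: [-0.6, 0.3, -0.6]
grip_width: 0.999
grasp_force: 0.0
```

View pics/w9.png

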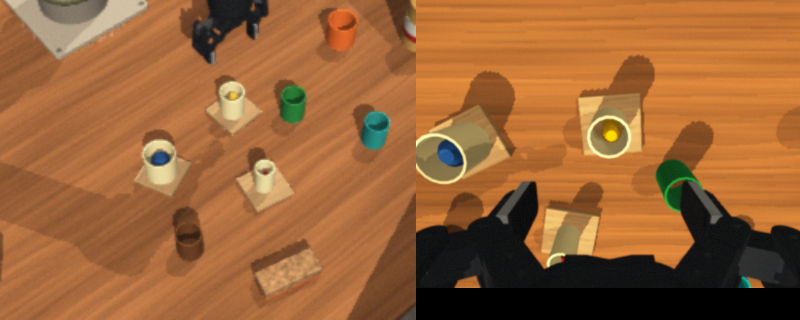

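All three tubes stand upright over their own pegs: wide (160,160), mid (232,100) and narrow (263,178) in the left view. The cardboard tube and sanding block look untouched and the gripper is clear, so I hand in.

```bash
python3 -c "
from workcell import manip
print(manip.hand_in())"
```

```text
the job is handed in; nothing more can be done
None
```

I handed the job in at about 46 s of the 93 s limit; the last pictures show all three cream tubes upright over their own pegs, and I never touched the cardboard tube, can, cup or sanding block (no verdict was returned).

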